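# Check a satellite's separation switch

## Robot

A 6-joint arm with a two-finger parallel gripper is mounted at the origin on the work surface. World frame = base frame: x ahead of the robot, y to its left, z up, the work surface at z = 0. Lengths are in m, angles in rad, forces in N, time in s.
With the tool pointing down it reaches from about 0.325 to 0.85 m from the base axis. Payload 15.5 kg.
Tool frame: the origin (TCP) lies on the centre line of the jaws, within the pads' length; the fingertips stand ctrl.finger_overhang ahead of it and the grasp point (between the pads) is the TCP (ctrl.finger_overhang is the distance from the TCP to the fingertips, in m); z points along the fingers, x is the direction in which the jaws open and shut, and the axes are right-handed (so a half turn about z gives the same grasp; the last joint's range is limited). The gripper opens to 91 mm and grips with 3 to 60 N. Pads are 32 mm wide; open, the fingers measure 118 mm over their backs; the gripper's body (76 mm by 178 mm) begins 60 mm behind the grasp point.
Start: joints at [1.014, 0.494, 1.345, -0, 1.302, -0.096], TCP at [0.278, 0.56, 0.233] pointing down, gripper open.
Joint ranges: [-2.91, 2.91], [-0.82, 2.16], [0.22, 2.67], [-1.22, 4.37], [0.12, 2.79], [-3.08, 3.08]. Speed limits (rad/s): [1.89, 1.89, 2.57, 3.01, 3.01, 3.01].

## Interface

Orientations are given as a unit quaternion [w, x, y, z].
In Python, from bench import ctrl gives the robot as it stands. The module is installed in compiled form; this text tells all that it offers.
- The arm moves only by the tool apply_moves, never from a script. Its argument "targets" is a list of rows, each an object with "slide": the shift along the tool's x, y, z in m, a list of three; "spin": the turn about the tool's z in degrees. In form: [{"slide": [tx, ty, tz], "spin": spin}, ...]. A call has 1 to 5 rows; each row is the pose to reach, as a shift and turn from the pose commanded when the call began, along the tool's axes at that moment; what a row does not reach only later rows make up. A row lasts 1/12 s, in which the tool goes at most 41.7 mm and 7.16 degrees, less where a joint would pass 70% of its speed; a pose out of reach is approached as far as the arm can. A call with a gripper value outside its range is refused whole. "gripper" is the finger opening in m, from 0 to 0.0912, set as the call begins (left out, the last holds). The fingers move at their own pace and stop on an object; "newtons" is the grip in N (left out, the last holds). Time passes only in rows, so rows that repeat a pose let the fingers close. It gives the time, the measured TCP pose, the force and the opening at its end, in the units of the state.
- ctrl.read_state(): the state, without advancing time (a new reading comes with each control period).
- ctrl.get_image(name): name is "side" or "top"; returns a dict with "pixels" (400x640x3 uint8, blue, green, red), "depth" (400x640 float32, m along the optical axis (not along the pixel's ray), 0 where there is no reading), "camera_matrix" (3x3 intrinsics, pixels), "eye" and "orientation" of the camera in the world. Camera axes: x right, y up, looking along -z (the intrinsics and any distortion apply to the point x, -y, -z); pixel columns grow to the right and rows downward; lengths in m; the calibration is good to about 2 mm. A picture is of the moment at which its call begins.
- ctrl.close_job(): hands the job in, once; it reports no verdict.
The state is a dict: "time": time; "joint_positions": joint angles; "qd": joint speeds; "tau": joint torques, N m; "ee_pos": TCP position; "ee_rot": TCP orientation; "wrist_force": force on the tool from outside, world axes, zero at the start; "moment": the same for the moment, N m; "grip_width": finger opening in m.
Only numpy, scipy, OpenCV 4.12 (cv2) and the standard library are available. Lean on these libraries where they do the work, as an engineer would, in place of code of your own. Each camera call takes 0.05 s, during which the arm holds its last target.

## Task

Check the green separation switch on the satellite deck: push its red guard aside by its pin with the fingertips, counter-clockwise, about a quarter turn so that it is well clear of the plunger, then gently press the white plunger all the way in, stay there for about a second, and let it spring out. Leave the guard swung open and withdraw without lifting, pressing or disturbing the yellow and blue switches, their guards or the loose things on the deck.

Things in the scene. Friction and masses are not known exactly. Their poses are not given: they have to be found in the camera images.
- deck: The satellite's flat aluminium equipment deck, fixed, 280 x 480 mm, lying level on four black blocks; origin under its centre on the bench, top face 60 mm above the bench; x across its short side, y along its long side. It carries the three switch modules (about 150 mm apart along its y) and three loose things.
- green: The green switch module, fixed on the deck: a green base plate 116 x 60 x 8 mm (origin: centre of its underside, on the deck top; x along its long side, z up). At x = -25 mm a black collar (38 mm across, top 22 mm above the deck) carries the white round plunger; at x = +35 mm a steel pivot post carries the red swing guard. This is the switch to be checked.
- green_top (a point): Centre of the top of the green module's white plunger (24 mm across). At rest it is 36 mm above the deck, standing 14 mm out of its collar; 6 mm below the guard's underside when the guard is over it. It moves straight down.
- green_plunger (a joint): How far the green module's plunger is pressed, in m: 0 out, 0.008 fully in. A spring pushes it back out: about 1.6 N at the start, 4.8 N fully in.
- green_pivot (a point): A point on the vertical pivot axis of the green module's guard, at the height of the top of the guard's arm (48 mm above the deck).
- green_guard (a joint): Angle of the green module's red swing guard, rad: 0 with its disc squarely over the plunger; it turns only in the horizontal plane, growing counter-clockwise seen from above, to a stop at 2.3, and stays where it is left (about 1 N at the pin turns it). At angle q the disc lies from the pivot in the module's direction (-cos q, -sin q).
- green_pin (a point): The upright steel pin (a roller that turns freely about its own axis), 12 mm across and 30 mm high, that stands on the disc (38 mm across, 6 mm thick) at the end of the green guard's arm, 60 mm from the pivot; this point is half-way up the pin, 63 mm above the deck (pin from 48 to 78 mm). The arm is 14 mm wide; a hub 22 mm across at the pivot stands up to 51 mm above the deck.
- yellow: The yellow switch module, fixed on the deck: a yellow base plate 116 x 60 x 8 mm (origin: centre of its underside, on the deck top; x along its long side, z up). At x = -25 mm a black collar (38 mm across, top 22 mm above the deck) carries the white round plunger; at x = +35 mm a steel pivot post carries the red swing guard. To be left alone.
- yellow_top (a point): Centre of the top of the yellow module's white plunger (24 mm across). At rest it is 36 mm above the deck, standing 14 mm out of its collar; 6 mm below the guard's underside when the guard is over it. It moves straight down.
- yellow_plunger (a joint): How far the yellow module's plunger is pressed, in m: 0 out, 0.008 fully in. A spring pushes it back out: about 1.6 N at the start, 4.8 N fully in.
- yellow_pivot (a point): A point on the vertical pivot axis of the yellow module's guard, at the height of the top of the guard's arm (48 mm above the deck).
- yellow_guard (a joint): Angle of the yellow module's red swing guard, rad: 0 with its disc squarely over the plunger; it turns only in the horizontal plane, growing counter-clockwise seen from above, to a stop at 2.3, and stays where it is left (about 1 N at the pin turns it). At angle q the disc lies from the pivot in the module's direction (-cos q, -sin q).
- yellow_pin (a point): The upright steel pin (a roller that turns freely about its own axis), 12 mm across and 30 mm high, that stands on the disc (38 mm across, 6 mm thick) at the end of the yellow guard's arm, 60 mm from the pivot; this point is half-way up the pin, 63 mm above the deck (pin from 48 to 78 mm). The arm is 14 mm wide; a hub 22 mm across at the pivot stands up to 51 mm above the deck.
- blue: The blue switch module, fixed on the deck: a blue base plate 116 x 60 x 8 mm (origin: centre of its underside, on the deck top; x along its long side, z up). At x = -25 mm a black collar (38 mm across, top 22 mm above the deck) carries the white round plunger; at x = +35 mm a steel pivot post carries the red swing guard. To be left alone.
- blue_top (a point): Centre of the top of the blue module's white plunger (24 mm across). At rest it is 36 mm above the deck, standing 14 mm out of its collar; 6 mm below the guard's underside when the guard is over it. It moves straight down.
- blue_plunger (a joint): How far the blue module's plunger is pressed, in m: 0 out, 0.008 fully in. A spring pushes it back out: about 1.6 N at the start, 4.8 N fully in.
- blue_pivot (a point): A point on the vertical pivot axis of the blue module's guard, at the height of the top of the guard's arm (48 mm above the deck).
- blue_guard (a joint): Angle of the blue module's red swing guard, rad: 0 with its disc squarely over the plunger; it turns only in the horizontal plane, growing counter-clockwise seen from above, to a stop at 2.3, and stays where it is left (about 1 N at the pin turns it). At angle q the disc lies from the pivot in the module's direction (-cos q, -sin q).
- blue_pin (a point): The upright steel pin (a roller that turns freely about its own axis), 12 mm across and 30 mm high, that stands on the disc (38 mm across, 6 mm thick) at the end of the blue guard's arm, 60 mm from the pivot; this point is half-way up the pin, 63 mm above the deck (pin from 48 to 78 mm). The arm is 14 mm wide; a hub 22 mm across at the pivot stands up to 51 mm above the deck.
- spacer_mid (a point): Loose brass spacer, an upright cylinder 20 mm across and 36 mm high standing on the deck; this is its centre. To be left alone.
- cap_mid (a point): Loose orange dust cap, 34 mm across and 24 mm high, standing on the deck; this is its centre. To be left alone.
- bottle_mid (a point): Loose small amber glass jar with a white cap, 34 mm across and 60 mm high, standing on the deck; this is its middle, half-way up. To be left alone.
Things that resemble listed ones, but are neither listed nor needed, are in the scene too. Of the things shaped like the part that bears bottle_mid, the amber glass one is meant. Of the things shaped like the part that bears cap_mid, the orange one is meant.

How it is judged:
By the outcome, as a careful person would: the job done as asked, in the order asked, and still so for the second after the job is handed in, with the robot touching nothing.
It also fails if it takes over 42 s, if anything falls off the work surface, if the arm or the gripper's body presses on something with over 40 N, if the wrist force passes 120 N, or if a joint passes its speed limit or range.

## Working session

There is one attempt and no reset: what is moved stays moved. The work goes in short steps, Python scripts to look and compute and a tool call to move; the robot and the scene stay as the last step left them, time stands still between calls to the robot, and variables do not carry over. Pictures are saved under pics/ and viewed, and the job is handed in when it is done.

Besides the shell and the picture viewer there is one more tool, called after "Call:" by a JSON object that holds its "name" and its "arguments". apply_moves: Moves the arm, as the interface text tells. Its arguments: {"type":"object","properties":{"targets":{"type":"array"},"gripper":{"type":"number"},"newtons":{"type":"number"}},"required":["targets"]}

```bash
mkdir -p pics
python3 - <<'E'
from bench import ctrl
import cv2,numpy as np
s=ctrl.read_state();print(s, ctrl.finger_overhang)
for n in("top","side"):
    im=ctrl.get_image(n);cv2.imwrite(f"pics/{n}0.png",im["pixels"]);np.savez(f"{n}0.npz",**{k:np.asarray(v) for k,v in im.items()})
    print(n,im["camera_matrix"],im["eye"],im["orientation"],im.keys())
E
```

```text
{'time': 0.0, 'joint_positions': array([ 1.01446985e+00,  4.94171086e-01,  1.34611045e+00, -1.02590363e-05,
        1.30251574e+00, -9.54863711e-02]), 'qd': array([ 9.05860767e-04,  6.29272224e-05, -4.25278710e-04,  1.09313050e-03,
       -8.27593659e-08,  1.35071223e-03]), 'tau': array([ 9.28321315e-04, -8.78782511e+01, -3.81850326e+01,  7.03544053e-02,
        5.32177300e-02, -1.97450654e-04]), 'ee_pos': array([0.27774379, 0.55950311, 0.23235279]), 'ee_rot': array([ 2.71553228e-04,  8.49911103e-01,  5.26925757e-01, -5.37645891e-04]), 'wrist_force': array([0.31524658, 0.99749639, 0.93669854]), 'moment': array([ 0.00470322, -0.00029235,  0.01287203]), 'grip_width': 0.09142627419936274} 0.019
top [[433.04980811   0.         322.29636991]
 [  0.         433.04980811 205.14528615]
 [  0.           0.           1.        ]] [0.49859334 0.01911375 0.93240587] [-0.70140356 -0.03935563  0.04220734  0.71042433] dict_keys(['pixels', 'depth', 'camera_matrix', 'eye', 'orientation'])
side [[426.23821907   0.         312.24039085]
 [  0.         426.23821907 202.10812711]
 [  0.           0.           1.        ]] [ 0.3049866  -0.44852036  0.63239909] [ 0.88724276  0.37124306 -0.10104044 -0.25449891] dict_keys(['pixels', 'depth', 'camera_matrix', 'eye', 'orientation'])
```

View pics/top0.png

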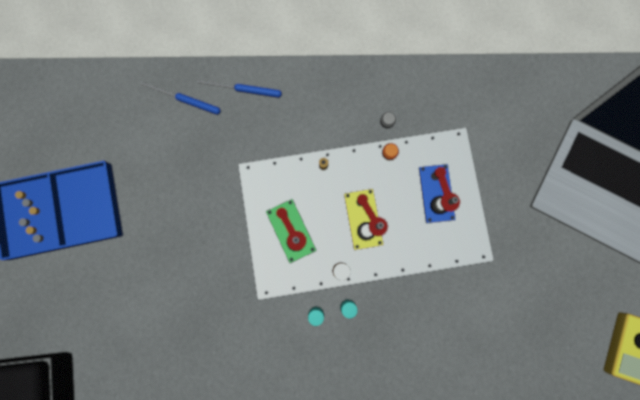

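View pics/side0.png

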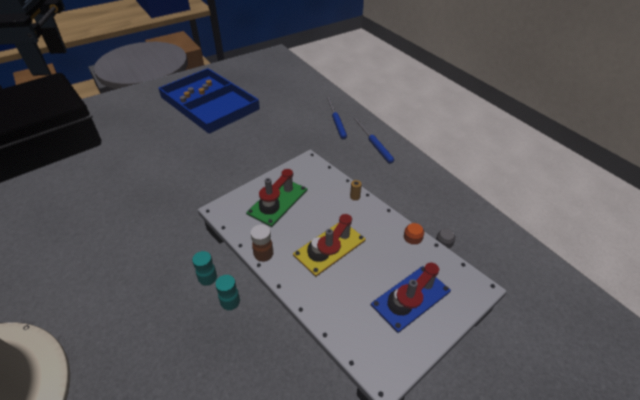

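The top view shows three modules: green (292,232), yellow (365,220) and blue (438,193). Only the module with the green base is the target. The white-capped jar is at (341,271), the orange cap at (391,151) and the spacer at (323,163). The grey cap and teal jars off the deck are look-alikes.

```bash
cat > h.py <<'E'
import numpy as np,cv2
from scipy.spatial.transform import Rotation as R
def load(f): return dict(np.load(f))
def rot(o): return R.from_quat([o[1],o[2],o[3],o[0]]).as_matrix()
def ray(im,u,v,z):
    K=im["camera_matrix"];d=np.array([(u-K[0,2])/K[0,0],-(v-K[1,2])/K[1,1],-1.]);d=rot(im["orientation"])@d
    t=(z-im["eye"][2])/d[2];return im["eye"]+t*d
def proj(im,p):
    q=rot(im["orientation"]).T@(np.asarray(p)-im["eye"]);K=im["camera_matrix"]
    return np.array([K[0,2]+K[0,0]*q[0]/-q[2],K[1,2]-K[1,1]*q[1]/-q[2]])
def tri(ims,uvs):
    A=np.zeros((3,3));b=np.zeros(3)
    for im,(u,v) in zip(ims,uvs):
        e=im["eye"];d=ray(im,u,v,0)-e;d/=np.linalg.norm(d);P=np.eye(3)-np.outer(d,d);A+=P;b+=P@e
    return np.linalg.solve(A,b)
E
python3 - <<'E'
from h import *
for n,(x,y,w,h) in {"top":(255,190,80,80),"side":(230,155,100,75)}.items():
    im=load(n+"0.npz");c=cv2.resize(im["pixels"][y:y+h,x:x+w],None,fx=7.5,fy=7.5,interpolation=cv2.INTER_CUBIC);cv2.imwrite(f"pics/{n}0c.png",c)
im=load("top0.npz");px=im["pixels"];hsv=cv2.cvtColor(px,cv2.COLOR_BGR2HSV)
g=cv2.inRange(hsv,(40,100,50),(75,255,255));g[:,:255]=0;g[:,335:]=0
pts=cv2.findNonZero(g);r=cv2.minAreaRect(cv2.convexHull(pts));print("green",r)
c=[ray(im,*p,.068) for p in cv2.boxPoints(r)];print(np.round(c,4),np.mean(c,0))
# deck outline
d=cv2.inRange(hsv,(0,0,150),(180,40,255));cs,_=cv2.findContours(d[80:320,200:520],cv2.RETR_EXTERNAL,2);k=max(cs,key=cv2.contourArea)+[200,80];r=cv2.minAreaRect(k)
c=np.array([ray(im,*p,.06) for p in cv2.boxPoints(r)]);print(np.round(c,4),[np.linalg.norm(c[i]-c[i-1]) for i in range(4)])
print("pivot guess",ray(im,282,213,.111),"pin",ray(im,296,241,.138))
dep=im["depth"];print(dep[225:260:3,285:312:2].round(3))
E
```

```text
green ((290.6076965332031, 230.51641845703125), (55.458404541015625, 27.97085189819336), 64.98310089111328)
[[0.5878 0.1276 0.068 ]
 [0.611  0.0767 0.068 ]
 [0.5098 0.0306 0.068 ]
 [0.4872 0.081  0.068 ]] [0.54896345 0.07896931 0.068     ]
[[ 0.6875  0.1932  0.06  ]
 [ 0.7644 -0.2946  0.06  ]
 [ 0.4839 -0.3253  0.06  ]
 [ 0.413   0.1455  0.06  ]] [np.float64(0.27852497210601934), np.float64(0.49379854707477483), np.float64(0.28219378454617805), np.float64(0.47619789577501676)]
pivot guess [0.57969819 0.09212705 0.111     ] pin [0.52526402 0.06424936 0.138     ]
[[0.826 0.828 0.828 0.826 0.865 0.865 0.867 0.868 0.868 0.866 0.874 0.875
  0.874 0.876]
 [0.866 0.826 0.826 0.826 0.829 0.864 0.869 0.867 0.867 0.867 0.868 0.876
  0.873 0.871]
 [0.866 0.862 0.824 0.823 0.825 0.826 0.824 0.827 0.869 0.866 0.867 0.866
  0.873 0.873]
 [0.864 0.863 0.825 0.822 0.823 0.826 0.826 0.827 0.823 0.824 0.863 0.867
  0.875 0.876]
 [0.864 0.862 0.823 0.825 0.822 0.795 0.823 0.825 0.823 0.825 0.822 0.863
  0.865 0.869]
 [0.865 0.824 0.822 0.824 0.794 0.794 0.794 0.802 0.822 0.824 0.826 0.863
  0.867 0.866]
 [0.863 0.822 0.825 0.823 0.822 0.794 0.801 0.821 0.823 0.823 0.823 0.864
  0.861 0.864]
 [0.863 0.85  0.821 0.824 0.824 0.824 0.821 0.823 0.821 0.819 0.861 0.863
  0.862 0.863]
 [0.861 0.862 0.86  0.851 0.823 0.823 0.823 0.819 0.823 0.862 0.866 0.864
  0.861 0.862]
 [0.86  0.86  0.    0.863 0.862 0.86  0.864 0.859 0.864 0.861 0.86  0.857
  0.863 0.861]
 [0.868 0.863 0.859 0.858 0.86  0.861 0.857 0.857 0.862 0.857 0.859 0.864
  0.869 0.868]
 [0.868 0.86  0.86  0.856 0.859 0.858 0.861 0.859 0.861 0.868 0.867 0.869
  0.866 0.867]]
```

```bash
sleep 1; ls pics
```

```text
side0.png
side0c.png
top0.png
top0c.png
```

View pics/top0c.png

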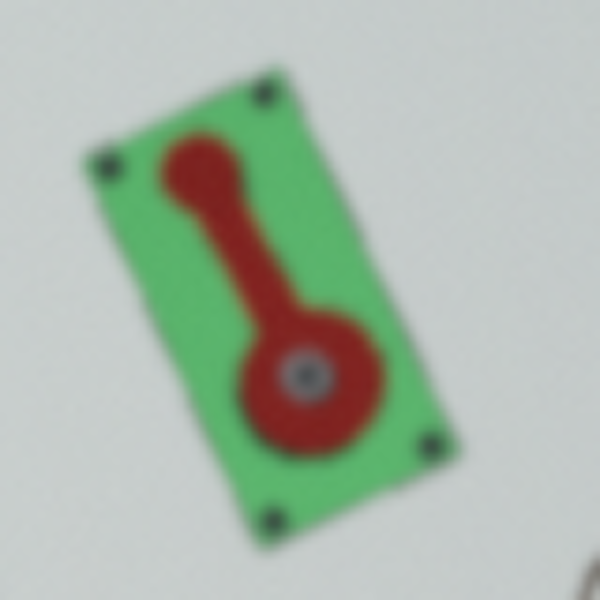

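View pics/side0c.png

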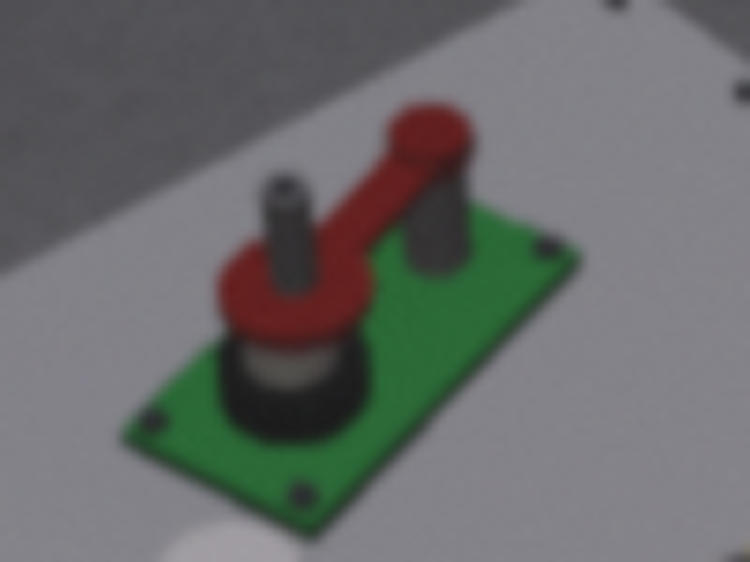

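The enlarged crops confirm the green module. The hub is at crop (201,172), the pin top is at (306,377) and the guard sits over the plunger. Next I'll compute the geometry from both views.

Run:
```python
from h import *
t=load("top0.npz");s=load("side0.npz")
f=lambda x,y,ox,oy:(ox+(x+.5)/7.5-.5,oy+(y+.5)/7.5-.5)
hub=f(201,172,255,190);pin=f(306,377,255,190);pinS=f(285,183,230,155);hubS=f(431,130,230,155)
print("hub ray",ray(t,*hub,.111),ray(s,*hubS,.111),tri([t,s],[hub,hubS]))
print("pin ray",ray(t,*pin,.138),ray(s,*pinS,.138),tri([t,s],[pin,pinS]))
# base corners from crop
for a in [(85,163),(281,68),(460,452),(264,547)]: print(ray(t,*f(*a,255,190),.068))
m=np.mean([ray(t,*f(*a,255,190),.068) for a in [(85,163),(281,68),(460,452),(264,547)]],0);print(m)
screws=np.array([ray(t,*f(*a,255,190),.068) for a in [(109,167),(264,95),(431,446),(273,521)]]);print(screws.mean(0))
for a,b in((3,0),(2,1)):
    d=screws[b]-screws[a];print(np.degrees(np.arctan2(d[1],d[0])),np.linalg.norm(d))
for n,p,z in(("spacer",(323,162),.096),("yhub",(362,200),.111),("ypin",(380,226),.138),("jar",(341,271),.12),("cap",(391,150),.084)): print(n,ray(t,*p,z))
```

```text
hub ray [0.58067044 0.09333104 0.111     ] [0.58018416 0.09491599 0.111     ] [0.58004737 0.09344066 0.11223058]
pin ray [0.52740707 0.06539493 0.138     ] [0.52794587 0.06854442 0.138     ] [0.52696829 0.06536501 0.14091023]
[0.58777699 0.12821458 0.068     ]
[0.61273594 0.07569922 0.068     ]
[0.50961673 0.0288282  0.068     ]
[0.48535487 0.08080987 0.068     ]
[0.54887113 0.07838797 0.068     ]
[0.54888558 0.07924592 0.068     ]
24.667025519126966 0.10397819926701607
24.93876357064589 0.10388356294548935
spacer [0.68094791 0.01261212 0.096     ]
yhub [ 0.60274431 -0.06088903  0.111     ]
ypin [ 0.55076006 -0.09020512  0.138     ]
jar [ 0.46927023 -0.0178987   0.12      ]
cap [ 0.70637217 -0.12399198  0.084     ]
```

Call:
{"name": "apply_moves", "arguments": {"targets": [{"slide": [-0.011,0.015,0],"spin": 0},{"slide": [-0.033,0.044,0],"spin": 0},{"slide": [-0.055,0.074,0],"spin": 0},{"slide": [-0.077,0.104,0],"spin": 0},{"slide": [-0.1,0.134,0],"spin": 0}], "gripper": 0.032}}

```text
time: 0.52
ee_pos: [0.3537, 0.4092, 0.2326]
ee_rot: [0.0, 0.85, 0.527, -0.0]
wrist_force: [0.2, -0.0, 0.3]
grip_width: 0.0604
```

Call:
{"name": "apply_moves", "arguments": {"targets": [{"slide": [-0.022,0.03,0],"spin": 0},{"slide": [-0.044,0.059,0],"spin": 0},{"slide": [-0.066,0.089,0],"spin": 0},{"slide": [-0.088,0.118,0],"spin": 0},{"slide": [-0.11,0.148,0],"spin": 0}]}}

```text
time: 0.93
ee_pos: [0.4373, 0.2446, 0.2328]
ee_rot: [-0.0, 0.85, 0.527, -0.0]
wrist_force: [0.8, 0.4, -0.2]
grip_width: 0.0323
```

Call:
{"name": "apply_moves", "arguments": {"targets": [{"slide": [-0.025,0.034,0],"spin": 0},{"slide": [-0.05,0.067,0],"spin": 0},{"slide": [-0.075,0.1,0],"spin": 0},{"slide": [-0.1,0.135,0],"spin": 0},{"slide": [-0.121,0.162,0],"spin": 0}]}}

```text
time: 1.35
ee_pos: [0.5293, 0.0633, 0.2328]
ee_rot: [0.0, 0.85, 0.527, -0.0]
wrist_force: [-0.4, -0.3, 0.5]
grip_width: 0.032
```

Call:
{"name": "apply_moves", "arguments": {"targets": [{"slide": [0,0,0],"spin": 7},{"slide": [0,0,0],"spin": 14},{"slide": [0,0,0],"spin": 21},{"slide": [0,0,0],"spin": 28},{"slide": [0,0,0],"spin": 35}]}}

```text
time: 1.77
ee_pos: [0.5282, 0.0657, 0.2326]
ee_rot: [-0.0, 0.97, 0.244, -0.0]
wrist_force: [0.3, -0.3, -0.5]
grip_width: 0.032
```

Call:
{"name": "apply_moves", "arguments": {"targets": [{"slide": [0,0,0],"spin": 7},{"slide": [0,0,0],"spin": 14},{"slide": [0,0,0],"spin": 21},{"slide": [0,0,0],"spin": 28},{"slide": [0,0,0],"spin": 35}]}}

```text
time: 2.18
ee_pos: [0.5282, 0.0659, 0.2327]
ee_rot: [0.0, 0.998, -0.059, -0.0]
wrist_force: [-0.1, 0.2, -0.3]
grip_width: 0.0319
```

Call:
{"name": "apply_moves", "arguments": {"targets": [{"slide": [0,0,0],"spin": 7},{"slide": [0,0,0],"spin": 14},{"slide": [0,0,0],"spin": 21},{"slide": [0,0,0],"spin": 28},{"slide": [0,0,0],"spin": 35}]}}

```text
time: 2.6
ee_pos: [0.5282, 0.0659, 0.2327]
ee_rot: [0.0, 0.934, -0.356, -0.0]
wrist_force: [-0.1, -0.3, -0.5]
grip_width: 0.0319
```

Call:
{"name": "apply_moves", "arguments": {"targets": [{"slide": [0,0,0],"spin": 7},{"slide": [0,0,0],"spin": 14},{"slide": [0,0,0],"spin": 21},{"slide": [0,0,0],"spin": 21},{"slide": [0,0,0],"spin": 21}]}}

```text
time: 3.02
ee_pos: [0.5283, 0.0659, 0.2327]
ee_rot: [0.0, 0.856, -0.516, -0.0]
wrist_force: [-0.6, 0.2, 0.3]
grip_width: 0.0319
```

Call:
{"name": "apply_moves", "arguments": {"targets": [{"slide": [0,0,0.02],"spin": 0},{"slide": [0,0,0.045],"spin": 0},{"slide": [0,0,0.06],"spin": 0},{"slide": [0,0,0.065],"spin": 0},{"slide": [0,0,0.065],"spin": 0}]}}

```text
time: 3.43
ee_pos: [0.5277, 0.0659, 0.1669]
ee_rot: [0.001, 0.856, -0.517, -0.001]
wrist_force: [-0.6, -0.6, 0.1]
grip_width: 0.0323
```

```bash
cat > snap.py <<'E'
import sys;from bench import ctrl;from h import *
n,tag,x,y,w,h=sys.argv[1],sys.argv[2],*map(int,sys.argv[3:])
im=ctrl.get_image(n);np.savez(f"{n}{tag}.npz",**{k:np.asarray(v) for k,v in im.items()})
k=min(800/w,600/h);cv2.imwrite(f"pics/{n}{tag}.png",cv2.resize(im["pixels"][y:y+h,x:x+w],None,fx=k,fy=k,interpolation=cv2.INTER_CUBIC))
E
python3 snap.py side 1 200 90 200 150
```

```text
(no output)
```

View pics/side1.png

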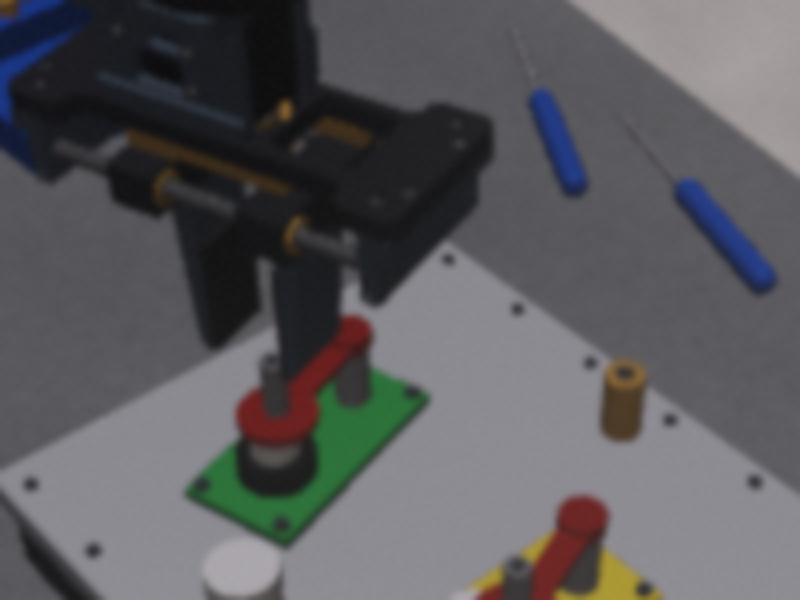

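Run:
```python
from h import *
s=load("side1.npz")
c=np.array([.5277,.0659,.1479]);a=np.radians(-62.2);x=np.array([np.cos(a),np.sin(a),0]);y=np.array([np.sin(a),-np.cos(a),0])
for sx in(-.0295,-.016,.016,.0295):
  for sy in(-.016,.016): print(sx,sy,(proj(s,c+sx*x+sy*y)-[200,90])*4)
print((proj(s,[.5275,.0658,.138])-[200,90])*4)
```

```text
-0.0295 -0.016 [236.42699977 299.86972536]
-0.0295 0.016 [193.29819436 341.16373316]
-0.016 -0.016 [261.45535484 309.6356504 ]
-0.016 0.016 [218.70237661 351.46829522]
0.016 -0.016 [322.11613386 333.30514922]
0.016 0.016 [280.31070393 376.45815027]
0.0295 -0.016 [348.28683814 343.51681257]
0.0295 0.016 [306.90624682 387.24595755]
[272.27486121 359.77326609]
```

The pin top shows at crop (272,360) and the fingertips at about (215,345) and (300,380). Both match the predicted projections, so the pin is centred under the gap. Next I descend.

Call:
{"name": "apply_moves", "arguments": {"targets": [{"slide": [0,0,0.006],"spin": 0},{"slide": [0,0,0.013],"spin": 0},{"slide": [0,0,0.02],"spin": 0},{"slide": [0,0,0.026],"spin": 0},{"slide": [0,0,0.03],"spin": 0}]}}

```text
time: 3.9
ee_pos: [0.5282, 0.0659, 0.1371]
ee_rot: [0.0, 0.855, -0.518, -0.0]
wrist_force: [-0.9, -0.3, -0.2]
grip_width: 0.0321
```

Call:
{"name": "apply_moves", "arguments": {"targets": [{"slide": [0.0052,-0.0002,0],"spin": -5},{"slide": [0.0104,-0.0009,0],"spin": -10},{"slide": [0.0155,-0.002,0],"spin": -15},{"slide": [0.0205,-0.0036,0],"spin": -20},{"slide": [0.0254,-0.0056,0],"spin": -25}]}}

```text
time: 4.32
ee_pos: [0.5449, 0.0459, 0.1375]
ee_rot: [0.0, 0.948, -0.319, -0.0]
wrist_force: [-0.4, 0.2, -0.4]
grip_width: 0.0318
```

Call:
{"name": "apply_moves", "arguments": {"targets": [{"slide": [0.0052,-0.0002,0],"spin": -5},{"slide": [0.0104,-0.0009,0],"spin": -10},{"slide": [0.0155,-0.002,0],"spin": -15},{"slide": [0.0205,-0.0036,0],"spin": -20},{"slide": [0.0254,-0.0056,0],"spin": -25}]}}

```text
time: 4.73
ee_pos: [0.5686, 0.0349, 0.1375]
ee_rot: [0.0, 0.994, -0.106, -0.0]
wrist_force: [-0.9, 0.1, 0.1]
grip_width: 0.0318
```

```bash
python3 snap.py side 2 200 90 200 150
```

```text
(no output)
```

View pics/side2.png

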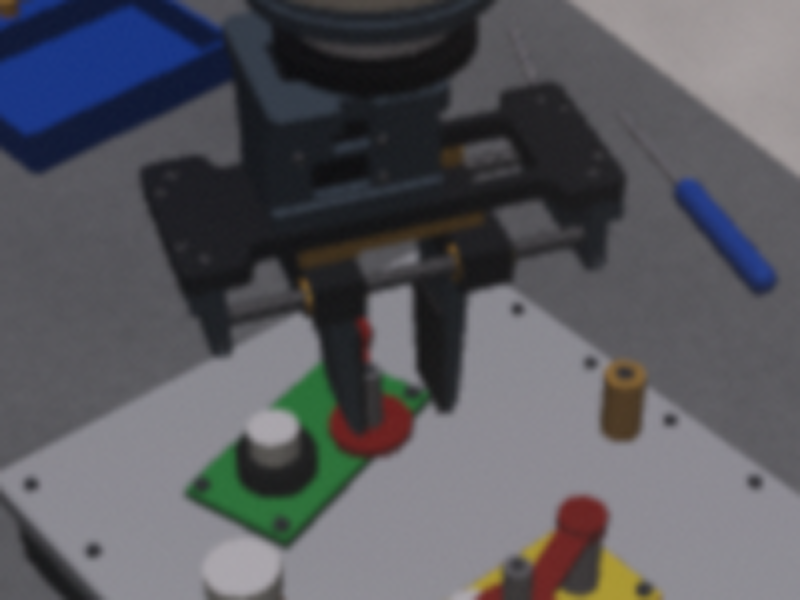

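The guard is swinging with the finger: its disc is now at crop (371,425) and the plunger is exposed at (274,430). I'll continue the arc.

Call:
{"name": "apply_moves", "arguments": {"targets": [{"slide": [0.0052,-0.0002,0],"spin": -5},{"slide": [0.0104,-0.0009,0],"spin": -10},{"slide": [0.0155,-0.002,0],"spin": -15},{"slide": [0.0205,-0.0036,0],"spin": -20},{"slide": [0.0254,-0.0056,0],"spin": -25}]}}

```text
time: 5.2
ee_pos: [0.5945, 0.035, 0.1376]
ee_rot: [-0.0, 0.994, 0.111, -0.0]
wrist_force: [-0.7, 0.0, 0.4]
grip_width: 0.0318
```

Call:
{"name": "apply_moves", "arguments": {"targets": [{"slide": [0.0052,-0.0002,0],"spin": -5},{"slide": [0.0104,-0.0009,0],"spin": -10},{"slide": [0.0155,-0.002,0],"spin": -15},{"slide": [0.0205,-0.0036,0],"spin": -20},{"slide": [0.0254,-0.0056,0],"spin": -25}]}}

```text
time: 5.62
ee_pos: [0.6182, 0.0461, 0.1376]
ee_rot: [-0.0, 0.946, 0.323, -0.0]
wrist_force: [-1.2, -1.0, 0.6]
grip_width: 0.0318
```

Call:
{"name": "apply_moves", "arguments": {"targets": [{"slide": [0.0026,0,0],"spin": -2},{"slide": [0.0026,0,0],"spin": -2}]}}

```text
time: 5.78
ee_pos: [0.6205, 0.0479, 0.1376]
ee_rot: [-0.0, 0.941, 0.339, -0.0]
wrist_force: [-0.6, -0.4, -0.6]
grip_width: 0.0322
```

```bash
python3 snap.py side 3 200 90 200 150
```

```text
(no output)
```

View pics/side3.png

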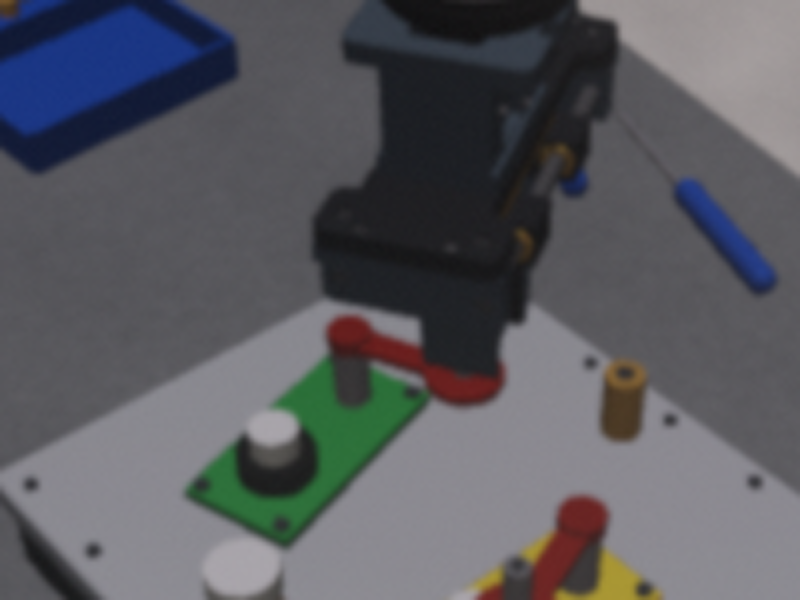

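The guard is open at roughly 97°. I'll back off the pin slightly, lift clear and close the fingers.

Call:
{"name": "apply_moves", "arguments": {"targets": [{"slide": [-0.004,0,0],"spin": 0},{"slide": [-0.008,0,0],"spin": 0},{"slide": [-0.008,0,-0.02],"spin": 0},{"slide": [-0.008,0,-0.045],"spin": 0},{"slide": [-0.008,0,-0.06],"spin": 0}]}}

```text
time: 6.25
ee_pos: [0.6141, 0.0421, 0.1998]
ee_rot: [0.0, 0.941, 0.338, 0.001]
wrist_force: [0.2, -0.0, 0.9]
grip_width: 0.0321
```

Call:
{"name": "apply_moves", "arguments": {"targets": [{"slide": [0,0,-0.005],"spin": 0},{"slide": [0,0,-0.005],"spin": 0}], "gripper": 0}}

```text
time: 6.42
ee_pos: [0.6145, 0.0422, 0.2041]
ee_rot: [0.0, 0.941, 0.338, 0.001]
wrist_force: [0.3, 0.1, 0.3]
grip_width: 0.0217
```

Run:
```python
from bench import ctrl;from h import *
s=ctrl.read_state();M=rot(s["ee_rot"]);print(s["ee_pos"],M.T@(np.array([.5262,.0685,.145])-s["ee_pos"]),s["joint_positions"])
```

```text
[0.61447044 0.04222126 0.2040834 ] [-0.05144955 -0.07654129  0.05888518] [-2.82947809e-02  5.07479604e-01  1.40672202e+00 -3.71196750e-05
  1.22517429e+00 -7.18260948e-01]
```

Call:
{"name": "apply_moves", "arguments": {"targets": [{"slide": [-0.012,-0.018,0],"spin": 0},{"slide": [-0.028,-0.042,0],"spin": 0},{"slide": [-0.042,-0.062,0],"spin": 0},{"slide": [-0.051,-0.076,0],"spin": 0},{"slide": [-0.051,-0.076,0],"spin": 0}]}}

```text
time: 6.83
ee_pos: [0.5224, 0.0692, 0.2017]
ee_rot: [-0.001, 0.941, 0.339, -0.002]
wrist_force: [1.4, 0.5, 0.2]
grip_width: 0.0006
```

Call:
{"name": "apply_moves", "arguments": {"targets": [{"slide": [0,0,0.015],"spin": 0},{"slide": [0,0,0.04],"spin": 0},{"slide": [0,0,0.06],"spin": 0},{"slide": [0,0,0.07],"spin": 0},{"slide": [0,0,0.07],"spin": 0}]}}

```text
time: 7.25
ee_pos: [0.5251, 0.0683, 0.1304]
ee_rot: [-0.001, 0.941, 0.338, -0.002]
wrist_force: [-1.6, -0.5, 0.7]
grip_width: 0.0003
```

```bash
python3 snap.py side 4 200 90 200 150; python3 snap.py top 4 220 150 160 120;python3 -c "
from bench import ctrl
s=ctrl.read_state();print(s['ee_pos'],s['grip_width'],s['wrist_force'])"
```

```text
[0.52657426 0.06843803 0.13287578] 0.0006785623560945247 [ 0.32410764  0.98052177 -0.13750816]
```

View pics/side4.png

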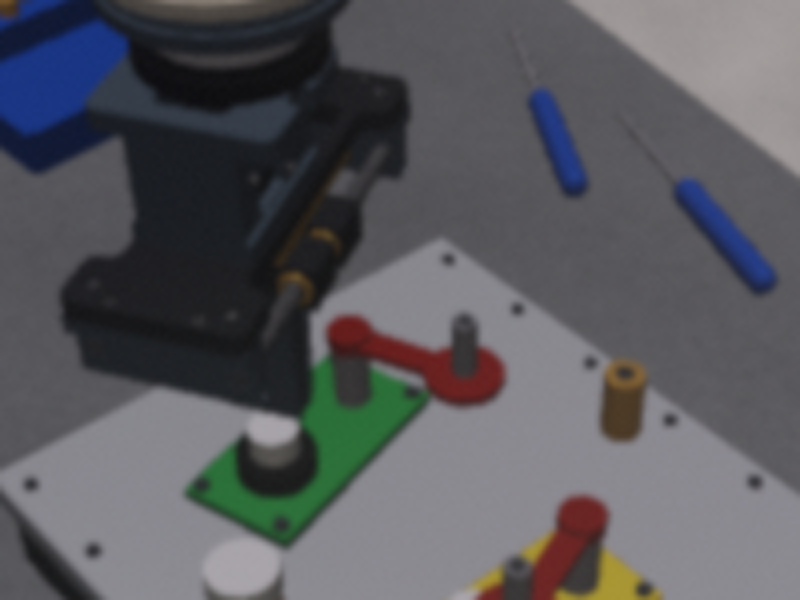

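View pics/top4.png

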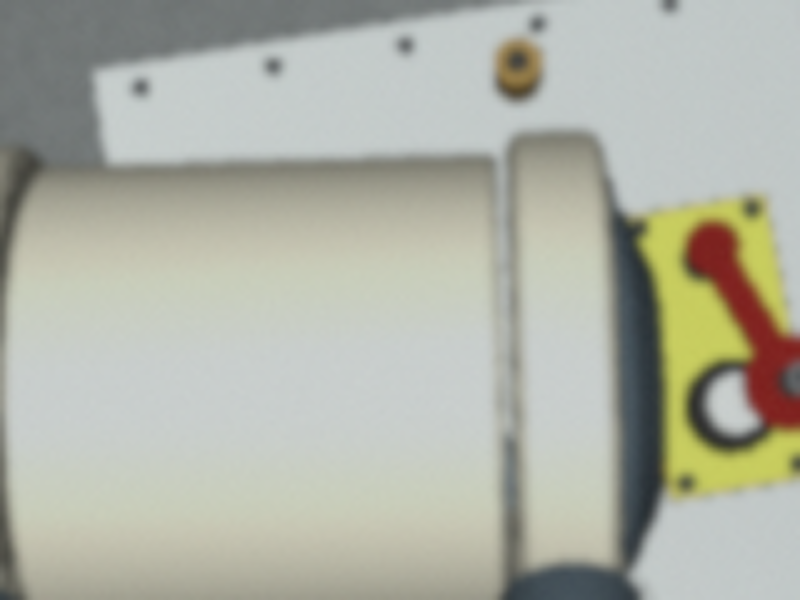

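The fingertips are centred over the exposed plunger (crop 274,425) and the guard disc is clear at (463,375). I'll press slowly.

Call:
{"name": "apply_moves", "arguments": {"targets": [{"slide": [0,0,0.004],"spin": 0},{"slide": [0,0,0.008],"spin": 0},{"slide": [0,0,0.012],"spin": 0},{"slide": [0,0,0.015],"spin": 0},{"slide": [0,0,0.016],"spin": 0}]}}

```text
time: 7.77
ee_pos: [0.5264, 0.0685, 0.1166]
ee_rot: [-0.0, 0.941, 0.339, -0.0]
wrist_force: [-0.5, -0.0, -0.3]
grip_width: 0.0005
```

Call:
{"name": "apply_moves", "arguments": {"targets": [{"slide": [0,0,0.001],"spin": 0},{"slide": [0,0,0.002],"spin": 0},{"slide": [0,0,0.003],"spin": 0},{"slide": [0,0,0.004],"spin": 0},{"slide": [0,0,0.005],"spin": 0}]}}

```text
time: 8.18
ee_pos: [0.5265, 0.0686, 0.112]
ee_rot: [0.0, 0.941, 0.339, 0.0]
wrist_force: [-0.6, -0.0, 3.4]
grip_width: 0.0008
```

Call:
{"name": "apply_moves", "arguments": {"targets": [{"slide": [0,0,0.001],"spin": 0},{"slide": [0,0,0.002],"spin": 0},{"slide": [0,0,0.003],"spin": 0},{"slide": [0,0,0.003],"spin": 0}]}}

```text
time: 8.52
ee_pos: [0.5265, 0.0686, 0.1088]
ee_rot: [0.0, 0.941, 0.339, 0.0]
wrist_force: [-0.6, -0.7, 3.0]
grip_width: 0.0005
```

Call:
{"name": "apply_moves", "arguments": {"targets": [{"slide": [0,0,0.0005],"spin": 0},{"slide": [0,0,0.001],"spin": 0},{"slide": [0,0,0.001],"spin": 0}]}}

```text
time: 8.77
ee_pos: [0.5265, 0.0686, 0.1079]
ee_rot: [0.0, 0.941, 0.339, 0.0]
wrist_force: [-1.3, 1.0, 5.3]
grip_width: 0.0005
```

Call:
{"name": "apply_moves", "arguments": {"targets": [{"slide": [0,0,0.0005],"spin": 0},{"slide": [0,0,0.0005],"spin": 0}]}}

```text
time: 8.93
ee_pos: [0.5265, 0.0686, 0.1074]
ee_rot: [0.0, 0.941, 0.339, 0.0]
wrist_force: [-0.6, 0.2, 4.2]
grip_width: 0.0003
```

Call:
{"name": "apply_moves", "arguments": {"targets": [{"slide": [0,0,0.0005],"spin": 0},{"slide": [0,0,0.0005],"spin": 0}]}}

```text
time: 9.1
ee_pos: [0.5265, 0.0686, 0.1072]
ee_rot: [0.0, 0.941, 0.339, 0.0]
wrist_force: [-2.6, 0.4, 10.6]
grip_width: 0.0006
```

Call:
{"name": "apply_moves", "arguments": {"targets": [{"slide": [0,0,0.0004],"spin": 0},{"slide": [0,0,0.0004],"spin": 0}]}}

```text
time: 9.27
ee_pos: [0.5266, 0.0686, 0.1071]
ee_rot: [0.0, 0.941, 0.339, 0.0]
wrist_force: [-4.4, 0.1, 17.1]
grip_width: 0.0005
```

The force climbs steeply above 5 N, so the plunger has reached its stop. I'll ease back to about 10 N and hold.

Call:
{"name": "apply_moves", "arguments": {"targets": [{"slide": [0,0,-0.0004],"spin": 0},{"slide": [0,0,-0.0004],"spin": 0},{"slide": [0,0,-0.0004],"spin": 0},{"slide": [0,0,-0.0004],"spin": 0},{"slide": [0,0,-0.0004],"spin": 0}]}}

```text
time: 9.68
ee_pos: [0.5265, 0.0686, 0.1072]
ee_rot: [0.0, 0.941, 0.339, 0.0]
wrist_force: [-1.8, -0.5, 10.1]
grip_width: 0.0002
```

Call:
{"name": "apply_moves", "arguments": {"targets": [{"slide": [0,0,0],"spin": 0},{"slide": [0,0,0],"spin": 0},{"slide": [0,0,0],"spin": 0},{"slide": [0,0,0],"spin": 0},{"slide": [0,0,0],"spin": 0}]}}

```text
time: 10.1
ee_pos: [0.5265, 0.0686, 0.1072]
ee_rot: [0.0, 0.941, 0.339, 0.0]
wrist_force: [-1.9, 1.0, 9.7]
grip_width: -0.0
```

Call:
{"name": "apply_moves", "arguments": {"targets": [{"slide": [0,0,0],"spin": 0},{"slide": [0,0,0],"spin": 0}]}}

```text
time: 10.27
ee_pos: [0.5265, 0.0686, 0.1072]
ee_rot: [0.0, 0.941, 0.339, 0.0]
wrist_force: [-1.6, -0.1, 10.5]
grip_width: 0.0005
```

Call:
{"name": "apply_moves", "arguments": {"targets": [{"slide": [0,0,-0.002],"spin": 0},{"slide": [0,0,-0.006],"spin": 0},{"slide": [0,0,-0.012],"spin": 0},{"slide": [0,0,-0.025],"spin": 0},{"slide": [0,0,-0.05],"spin": 0}]}}

```text
time: 10.68
ee_pos: [0.5251, 0.0685, 0.1559]
ee_rot: [-0.001, 0.941, 0.339, -0.002]
wrist_force: [0.3, -0.1, -0.5]
grip_width: 0.0005
```

Call:
{"name": "apply_moves", "arguments": {"targets": [{"slide": [0,0,-0.03],"spin": 0},{"slide": [0,0,-0.06],"spin": 0},{"slide": [0,0,-0.075],"spin": 0},{"slide": [0,0,-0.08],"spin": 0},{"slide": [0,0,-0.08],"spin": 0}]}}

```text
time: 11.1
ee_pos: [0.5269, 0.0686, 0.2382]
ee_rot: [0.0, 0.941, 0.339, 0.001]
wrist_force: [0.3, -0.7, -0.9]
grip_width: 0.0003
```

Call:
{"name": "apply_moves", "arguments": {"targets": [{"slide": [0.01,-0.025,0],"spin": 0},{"slide": [0.02,-0.06,0],"spin": 0},{"slide": [0.03,-0.095,0],"spin": 0},{"slide": [0.04,-0.13,0],"spin": 0},{"slide": [0.05,-0.16,0],"spin": 0}]}}

```text
time: 11.52
ee_pos: [0.461, 0.225, 0.2355]
ee_rot: [-0.0, 0.941, 0.339, -0.001]
wrist_force: [0.8, 0.4, 0.0]
grip_width: 0.001
```

Call:
{"name": "apply_moves", "arguments": {"targets": [{"slide": [0.01,-0.035,0],"spin": 0},{"slide": [0.02,-0.07,0],"spin": 0},{"slide": [0.03,-0.1,0],"spin": 0},{"slide": [0.04,-0.12,0],"spin": 0},{"slide": [0.04,-0.12,0],"spin": 0}]}}

```text
time: 11.93
ee_pos: [0.4155, 0.3448, 0.2354]
ee_rot: [-0.0, 0.94, 0.34, -0.001]
wrist_force: [-0.1, -0.4, 0.4]
grip_width: 0.0002
```

```bash
python3 snap.py side 5 180 130 340 255; python3 snap.py top 5 220 100 300 225
python3 - <<'E'
from h import *
t=load("top5.npz")
def f(n): 
    a=load(n+"0.npz")["pixels"].astype(int);b=load(n+"5.npz")["pixels"].astype(int);d=(abs(a-b).max(2)>40).astype(np.uint8)
    _,_,st,_=cv2.connectedComponentsWithStats(d);print(n,[list(x) for x in st[1:] if x[4]>4])
f("top");f("side")
E
```

```text
top [[np.int32(284), np.int32(187), np.int32(34), np.int32(27), np.int32(457)], [np.int32(281), np.int32(217), np.int32(26), np.int32(34), np.int32(434)], [np.int32(0), np.int32(252), np.int32(151), np.int32(137), np.int32(10251)], [np.int32(0), np.int32(350), np.int32(73), np.int32(50), np.int32(1377)], [np.int32(46), np.int32(359), np.int32(3), np.int32(2), np.int32(5)]]
side [[np.int32(27), np.int32(0), np.int32(38), np.int32(52), np.int32(1029)], [np.int32(73), np.int32(0), np.int32(101), np.int32(46), np.int32(2141)], [np.int32(50), np.int32(2), np.int32(13), np.int32(10), np.int32(50)], [np.int32(93), np.int32(34), np.int32(65), np.int32(56), np.int32(1761)], [np.int32(17), np.int32(43), np.int32(23), np.int32(14), np.int32(208)], [np.int32(78), np.int32(46), np.int32(7), np.int32(4), np.int32(12)], [np.int32(86), np.int32(47), np.int32(7), np.int32(4), np.int32(10)], [np.int32(29), np.int32(65), np.int32(22), np.int32(11), np.int32(173)], [np.int32(292), np.int32(169), np.int32(34), np.int32(23), np.int32(426)], [np.int32(259), np.int32(176), np.int32(26), np.int32(26), np.int32(399)]]
```

View pics/top5.png

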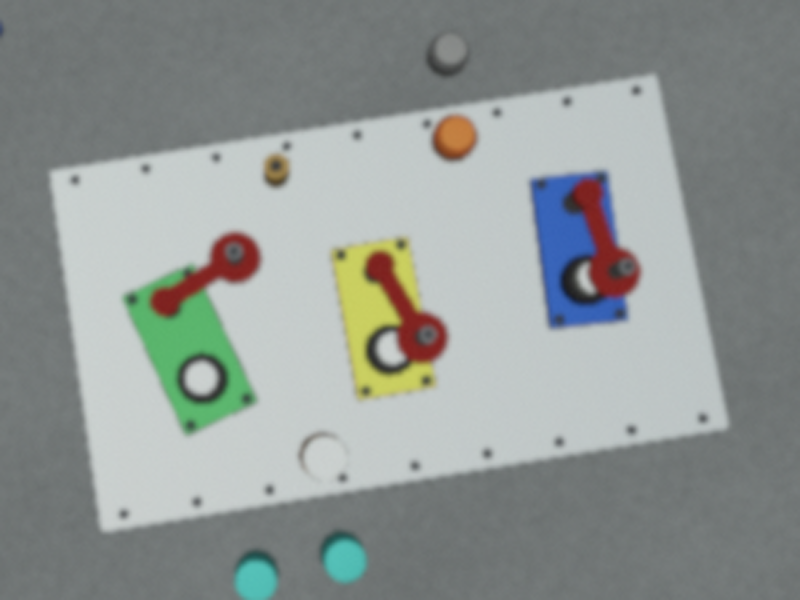

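View pics/side5.png

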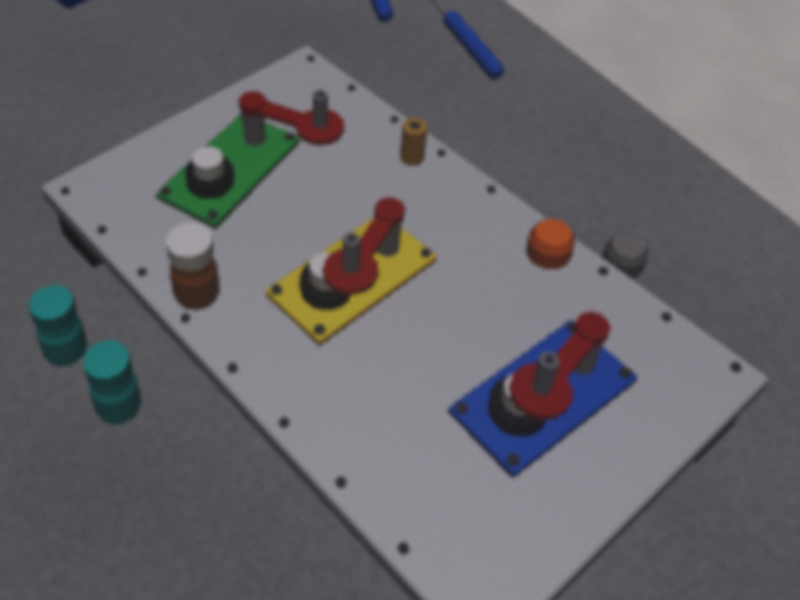

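The only changes from the first pictures are the green guard and the arm itself. The guard is open, with its disc at top crop (234,257). The plunger is out again, at side crop (208,160). Everything else is where it was, so I'm handing in.

```bash
python3 -c "
from bench import ctrl
print(ctrl.read_state()['qd'].round(3));print(ctrl.close_job())"
```

```text
[-0.034 -0.013  0.005 -0.003  0.001 -0.01 ]
the job is handed in; nothing more can be done
None
```

The green separation switch has been checked and the job handed in. I pushed the red guard counter-clockwise by its pin with the fingertips to about 97° and left it open.

I pressed the plunger to its stop. Travel was about 8 mm; wrist force rose from about 5 N to a brief 17 N, and I then eased it back to about 10 N. It stayed fully in for about 1.2 s and was then released, and I withdrew straight up and away.

- **Final pictures:** Compared with the first ones, only the green guard and the arm had changed. The plunger was back out, and the yellow and blue switches, their guards and the loose items showed no movement.
- **Limits:** It took about 12 s of the 42 s allowed, and wrist force stayed far below 120 N.
- **Failed checks:** None failed or disagreed. I judged full travel from force and height, since the plunger joint itself can't be read.

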